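Make up the drive kit tray

TASK

Make up the drive kit in the tray: stand the toothed pinion in the large round nest, the flanged stub shaft in the small round nest, the hexagon nut in the six-sided nest and the pillow-block bearing in the long nest, each upright and flat on the floor inside the rim. Leave the smooth flange and the square nut where they are: they do not belong to the kit.

Things in the scene. Friction and masses are not known exactly. Their poses are not given: they have to be found in the camera images.
- pinion_center (a point): Toothed pinion, bare steel, standing on its gear face: gear with 14 coarse teeth, 64 mm over the teeth and 16 mm thick, at the bottom; round hub of 32 mm diameter above it with a 16 mm bore, 46 mm high in all. Point: on its axis, half-way up (23 mm above its underside). z up along the axis.
- stub_shaft_center (a point): Flanged stub shaft, bare steel, standing on its flange: flange 44 mm in diameter and 10 mm thick, slim 24 mm stem above it, 70 mm high in all. Point: on its axis, half-way up (35 mm above its underside). z up along the axis.
- hex_nut_center (a point): Tall hexagon nut, bare steel, standing upright: 46 mm across flats (53 mm across corners), 36 mm high, dark bore. Point: its centre, 18 mm above its underside. Its y axis is square to a pair of flats (others at 60 degree steps), x points at a corner, z up.
- bearing_center (a point): Small pillow-block bearing, dark cast iron, standing on its foot: foot 68 mm long (x), 20 mm wide (y), 9 mm high; round housing of 34 mm diameter in the middle with its bore along y, 20 mm wide, flat side faces, 37 mm high in all. Point: centre, half-way up (18.5 mm above its underside). z up.
- smooth_flange_center (a point): Look-alike that stays where it is: smooth flange, bare steel, like the pinion but with a plain round disc without teeth (60 mm in diameter, 16 mm thick), 32 mm hub with a wider 22 mm bore, 46 mm high. Point: on its axis, 23 mm above its underside.
- square_nut_center (a point): Look-alike that stays where it is: tall square nut, bare steel, 46 mm square, 36 mm high. Point: its centre, 18 mm above its underside.
- large_round_nest (a point): Large round nest, 84 mm inside the rim. White rim on a 102 mm square black plate, one of four such plates set two by two (104 mm apart) in a low aluminium tray (222 mm square, walls 14 mm high) that stands fixed on the left part of the table; which plate is where changes. The point is the centre of the nest's floor, about 9 mm above the table; the rim stands 6 mm above that floor and is 3 mm thick.
- small_round_nest (a point): Small round nest, 62 mm inside the rim. Otherwise built like the large round nest; point: centre of its floor, 6 mm below the rim's top.
- hex_nest (a point): Six-sided nest, 70 mm across flats inside the rim, room for the hexagon nut at any yaw. Otherwise built like the large round nest; point: centre of its floor, 6 mm below the rim's top.
- slot_nest (a point): Long rectangular nest, 90 mm along its x axis by 40 mm along its y inside the rim. Otherwise built like the large round nest; point: centre of its floor, 6 mm below the rim's top.
There are look-alikes about, which are no part of the job. There is more than one size of the part that bears bearing_center; the job needs the smallest. What is shaped like the part that bears hex_nut_center but turquoise is not meant.

How it is judged:
At the end, for the whole second after the job is handed in: Pinion, stub shaft, hexagon nut and bearing stand upright (0.1 rad) in their own nests, on the floor (height within 3 mm), centres within 13, 12, 15 and 16 mm of the nest centres, released and at rest; smooth flange and square nut within 20 mm of their starts (horizontal distance between pinion_center and large_round_nest below 0.013 m and z of pinion_center in the frame of large_round_nest between 0.02 and 0.026 m and angle between each of pinion_center, stub_shaft_center, hex_nut_center, bearing_center's own z axis and vertical below 0.1 rad and linear speed of each of pinion, stub_shaft, hex_nut, bearing, smooth_flange, square_nut below 0.01 m/s and horizontal distance between stub_shaft_center and small_round_nest below 0.012 m and z of stub_shaft_center in the frame of small_round_nest between 0.032 and 0.038 m and horizontal distance between hex_nut_center and hex_nest below 0.015 m and z of hex_nut_center in the frame of hex_nest between 0.015 and 0.021 m and horizontal distance between bearing_center and slot_nest below 0.016 m and z of bearing_center in the frame of slot_nest between 0.0155 and 0.0215 m and distance of each of smooth_flange_center, square_nut_center from where it was at the start of the episode below 0.02 m); the robot touches nothing.
It fails at once if the smooth flange is moved more than 20 mm (distance of smooth_flange_center from where it was at the start of the episode above 0.02 m).
It fails at once if the square nut is moved more than 20 mm (distance of square_nut_center from where it was at the start of the episode above 0.02 m).
It also fails if it takes over 109 s, if anything falls off the work surface, if the arm or the gripper's body presses on something with over 40 N, if the wrist force passes 120 N, or if a joint passes its speed limit or range.

ROBOT

A 6-joint arm with a two-finger parallel gripper is mounted at the origin on the work surface. World frame = base frame: x ahead of the robot, y to its left, z up, the work surface at z = 0. Lengths are in m, angles in rad, forces in N, time in s.
With the tool pointing down it reaches from about 0.35 to 0.975 m from the base axis. Payload 4.9 kg.
Tool frame: the origin (TCP) lies midway between the tips of the shut fingers; the grasp point (between the pads) lies 19 mm behind it (env.tcp_to_grasp is the distance from the TCP to the grasp point, in m); z points along the fingers, y is the line along which they close (so a half turn about z gives the same grasp; the last joint's range is limited). The gripper opens to 85 mm and grips with 20 to 120 N. Pads are 22 mm wide; open, the fingers measure 114 mm over their backs; the gripper's body (76 mm by 85 mm) begins 54 mm behind the grasp point. The pads swing forward as they close: fully open they stand 13 mm farther back than shut.
Start: joints at [1.088, 0.053, 1.613, -0, 1.476, -0.119], TCP at [0.222, 0.584, 0.231] pointing down, gripper open.
Joint ranges: [-3.01, 3.01], [-1.01, 2.22], [0.06, 2.58], [-1.02, 4.17], [0.09, 2.62], [-3.14, 3.14]. Speed limits (rad/s): [2.57, 2.57, 3.14, 3.14, 3.14, 3.14].

INTERFACE

Orientations are given as a rotation vector (axis times angle).
In Python, from rig import read_state, imaging, ticket, recognise, env gives the robot as it stands. The module is installed in compiled form; this text tells all that it offers.
- The arm moves only by the tool apply_moves, never from a script. Its argument "targets" is one flat list of numbers, 4 for each row, row after row: the shift along the tool's x, y, z in mm, then the turn about the tool's z in degrees. In form: [dx, dy, dz, turn, dx, dy, dz, turn, ...]. A call has 1 to 8 rows; each row shifts and turns the commanded pose from where the row before left it, along the tool's axes as they then stand; what a row does not reach is not made up. A row lasts 1/12 s, in which the tool goes at most 41.7 mm and 7.16 degrees, less where a joint would pass 70% of its speed; a pose out of reach is approached as far as the arm can. A call is refused whole if a number of a shift passes 41.7 or a number of a turn 7.16, either way. A call with a gripper value outside its range is refused whole. "jaw" is the closure, from 0 (fully open) to 1 (shut), set as the call begins (left out, the last holds). The fingers move at their own pace and stop on an object; "grip_force" is the grip in N (left out, the last holds). Time passes only in rows, so rows that do not move let the fingers close. It gives the time, the measured TCP pose, the force and the opening at its end, in the units of the state.
- read_state(): the state, without advancing time (a new reading comes with each control period).
- imaging.snapshot(name): name is "side" or "top"; returns a dict with "img" (400x640x3 uint8, blue, green, red), "camera_matrix" (3x3 intrinsics, pixels), "camera_from_world" (4x4, takes a point from world to camera coordinates). Camera axes: x right, y down, z forward; pixel columns grow to the right and rows downward; lengths in m; the calibration is good to about 2 mm. A picture is of the moment at which its call begins. There is no depth.
- ticket.finish_job(): hands the job in, once; it reports no verdict.
Trained networks look in a picture, given as the dict that the camera call returned (one of the last four; its "shot" number tells which), for a name from the list of things; names that differ only in an ending like _2 or _b are one class to them, and where a whole thing is asked for, a point or a joint stands for the part that bears it (a point fixed in the world has none). Each returns a list of dicts, best first, with "score" (0 to 1); they miss things now and then, are a little off and sometimes report something else, mostly with a low value. They report only what shows in the picture. A call takes as long as a camera call. They do not tell look-alikes from the thing itself.
- recognise(picture, target): "extent" ([left, top, right, bottom] in pixels, round what is visible of it).
The state is a dict: "time": time; "joint_positions": joint angles; "qd": joint speeds; "effort": joint torques, N m; "position": TCP position; "eef_rot": TCP orientation; "ft_force": force on the tool from outside, world axes, zero at the start; "torque": the same for the moment, N m; "width": opening from 0.0 (shut) to 1.0 (fully open).
Only numpy, scipy, OpenCV 4.12 (cv2) and the standard library are available. Lean on these libraries where they do the work, as an engineer would, in place of code of your own. Each camera call takes 0.05 s, during which the arm holds its last target. There are 200 camera calls.

## Working session

There is one attempt and no reset: what is moved stays moved. The work goes in short steps, Python scripts to look and compute and a tool call to move; the robot and the scene stay as the last step left them, time stands still between calls to the robot, and variables do not carry over. Pictures are saved under pics/ and viewed, on a budget of 14 in all, crops included, one or two more only if the job needs it, and the job is handed in when it is done.

Besides the shell and the picture viewer there is one more tool, called after "Emit:" as a command line: name --argument value ..., lists and objects as JSON in quotes. apply_moves: Moves the arm, as the interface text tells. Its arguments: {"type":"object","properties":{"targets":{"type":"array","items":{"type":"number"}},"jaw":{"type":"number"},"grip_force":{"type":"number"}},"required":["targets"]}

```bash
mkdir -p pics; cat > h.py <<'E'
import numpy as np, cv2
from rig import read_state, imaging, ticket, recognise, env
def ray(p,u,v,z):
    K=np.array(p["camera_matrix"]);T=np.array(p["camera_from_world"]);R=T[:3,:3];t=T[:3,3]
    c=-R.T@t; d=R.T@np.linalg.solve(K,[u,v,1]); return c+d*(z-c[2])/d[2]
def proj(p,X):
    K=np.array(p["camera_matrix"]);T=np.array(p["camera_from_world"])
    q=K@(T[:3,:3]@np.array(X,float)+T[:3,3]); return q[:2]/q[2]
E
python3 - <<'E'
from h import *
s=read_state();print({k:np.round(v,3) for k,v in s.items()},env.tcp_to_grasp)
names="pinion_center stub_shaft_center hex_nut_center bearing_center smooth_flange_center square_nut_center large_round_nest small_round_nest hex_nest slot_nest".split()
for cam in("top","side"):
    p=imaging.snapshot(cam);cv2.imwrite(f"pics/{cam}0.png",p["img"])
    T=np.array(p["camera_from_world"]);print(cam,np.round(-T[:3,:3].T@T[:3,3],3),np.round(T[:3,:3],2).tolist(),np.array(p["camera_matrix"]).round(0).tolist())
    for n in names:
        try: r=recognise(p,n)
        except Exception as e: print(n,e);continue
        print(n,[(np.round(d["extent"]).astype(int).tolist(),round(d["score"],2)) for d in r])
E
```

```text
{'time': np.float64(0.0), 'joint_positions': array([ 1.088,  0.053,  1.614, -0.   ,  1.476, -0.119]), 'qd': array([-0.   ,  0.001, -0.   , -0.   , -0.   , -0.001]), 'effort': array([ 0.0000e+00, -3.9370e+01, -3.7017e+01, -0.0000e+00,  7.0000e-03,
        0.0000e+00]), 'position': array([0.222, 0.584, 0.23 ]), 'eef_rot': array([-5.680e-01, -3.089e+00,  3.000e-03]), 'ft_force': array([-0.53 ,  0.474, -0.559]), 'torque': array([-0.003, -0.012, -0.018]), 'width': np.float64(0.999)} 0.0187
top [0.401 0.008 1.047] [[0.0, -1.0, 0.02], [-0.99, -0.01, -0.13], [0.13, -0.02, -0.99]] [[428.0, 0.0, 321.0], [0.0, 428.0, 205.0], [0.0, 0.0, 1.0]]
pinion_center [([445, 178, 470, 201], 0.74)]
stub_shaft_center [([381, 224, 400, 240], 0.51)]
hex_nut_center [([294, 224, 315, 243], 0.65), ([331, 220, 354, 245], 0.63)]
bearing_center [([381, 161, 399, 185], 0.84), ([396, 264, 423, 307], 0.79), ([266, 120, 299, 151], 0.58)]
smooth_flange_center [([329, 165, 352, 188], 0.72), ([383, 161, 397, 182], 0.63)]
square_nut_center [([450, 234, 481, 258], 0.59), ([448, 176, 473, 199], 0.41)]
large_round_nest [([157,
[... 217 characters left out ...]
 [-0.005 -0.707  0.924] [[0.8, -0.6, -0.01], [-0.42, -0.55, -0.72], [0.42, 0.58, -0.7]] [[470.0, 0.0, 323.0], [0.0, 470.0, 197.0], [0.0, 0.0, 1.0]]
pinion_center [([424, 271, 453, 298], 0.78)]
stub_shaft_center [([265, 149, 311, 179], 0.61), ([344, 238, 363, 271], 0.56)]
hex_nut_center [([313, 218, 335, 243], 0.77)]
bearing_center [([310, 283, 342, 324], 0.8), ([354, 158, 366, 181], 0.66), ([396, 226, 408, 251], 0.44)]
smooth_flange_center [([351, 194, 372, 219], 0.83)]
square_nut_center [([377, 307, 407, 334], 0.72)]
large_round_nest [([244, 138, 288, 167], 0.61)]
small_round_nest [([223, 151, 262, 187], 0.68)]
hex_nest [([268, 146, 312, 178], 0.62)]
slot_nest [([243, 166, 296, 200], 0.68)]
```

```bash
python3 - <<'E'
import cv2
a=cv2.imread("pics/top0.png")[100:320,130:500];cv2.imwrite("pics/t1.png",cv2.resize(a,None,fx=2.16,fy=2.16,interpolation=cv2.INTER_CUBIC))
b=cv2.imread("pics/side0.png")[120:340,200:470];cv2.imwrite("pics/s1.png",cv2.resize(b,None,fx=2.7,fy=2.7,interpolation=cv2.INTER_CUBIC))
E
```

```text
(no output)
```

View pics/t1.png

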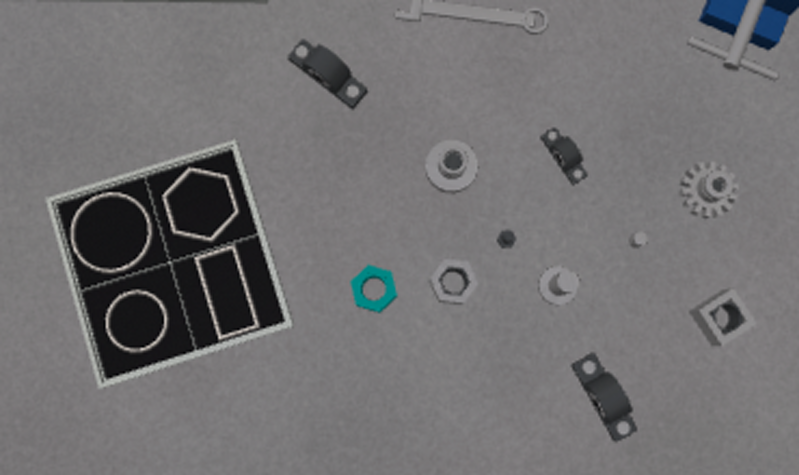

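View pics/s1.png

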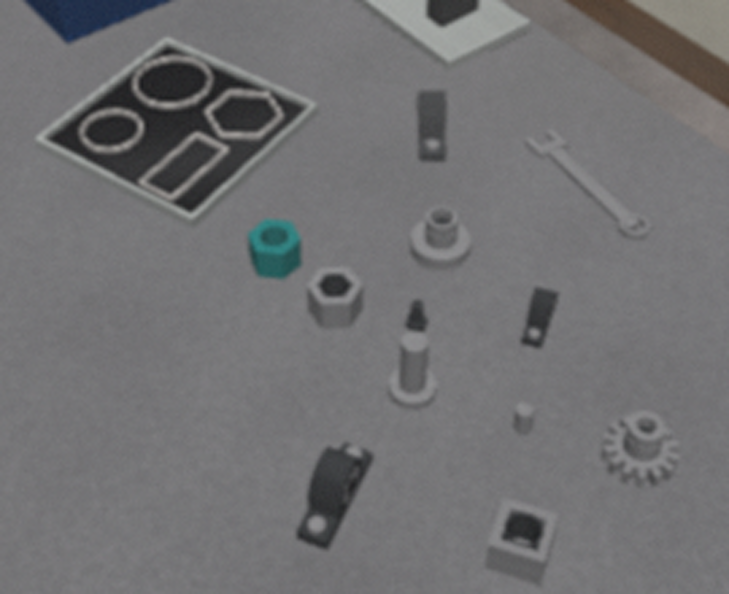

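The tray is at top px (157–262, 165–277): large round nest upper left, hexagon upper right, small round lower left, slot lower right. 

- **Bearing:** three candidates at top px (281,135), (391,172) and (409,285). The one at (391,172) looks smallest.
- **Hex nut:** steel at (340,230), turquoise at (303,233). The steel one is meant.
- **Pinion:** the toothed part is at (458,188), the smooth flange at (339,176).

Next I fit the poses.

```bash
cat > fit.py <<'E'
from h import *
from scipy.optimize import minimize
def poly(n,r,a0=0): a=a0+np.arange(n)*2*np.pi/n; return np.c_[r*np.cos(a),r*np.sin(a)]
def box(l,w): return np.array([[l,w],[-l,w],[-l,-w],[l,-w]])/2
def pr(P,z0,z1): return np.array([[x,y,z] for z in(z0,z1) for x,y in P])
a=np.linspace(0,2*np.pi,24,endpoint=False)
house=np.array([[.017*np.cos(t),y,.020+.017*np.sin(t)] for t in a for y in(-.01,.01)])
M={"pinion":[pr(poly(24,.0305),0,.016),pr(poly(24,.016),.016,.046)],
"stub":[pr(poly(24,.022),0,.01),pr(poly(24,.012),.01,.07)],
"hex":[pr(poly(6,.0266),0,.036)],
"bearing":[pr(box(.068,.02),0,.009),house]}
S=4
def mask(p,m,x,y,th,sc=1):
    c,s=np.cos(th),np.sin(th);R=np.array([[c,-s,0],[s,c,0],[0,0,1]]);im=np.zeros((400*S,640*S),np.uint8)
    for V in M[m]:
        q=np.array([proj(p,R@v*sc+[x,y,0]) for v in V]);q=(q+.5)*S-.5
        cv2.fillConvexPoly(im,cv2.convexHull(np.round(q*16).astype(np.int32)),255,cv2.LINE_8,4)
    return im
def fg(p):
    g=cv2.cvtColor(p["img"],cv2.COLOR_BGR2GRAY);bg=cv2.medianBlur(g,101)
    d=cv2.absdiff(cv2.GaussianBlur(g,(0,0),.6),bg).astype(np.float32)
    return cv2.resize(d,None,fx=S,fy=S,interpolation=cv2.INTER_CUBIC)
def fit(ps,F,m,x,y,th0s,thr=18):
    W=[]
    for p,f in zip(ps,F):
        u,v=(proj(p,[x,y,.02])*S).astype(int);r=30*S;w=np.zeros(f.shape,bool)
        w[max(v-r,0):v+r,max(u-r,0):u+r]=1
        b=((f>thr)&w).astype(np.uint8);n,l,st,ce=cv2.connectedComponentsWithStats(b)
        mm=mask(p,m,x,y,th0s[0])>0; k=np.bincount(l[mm&(l>0)]).argmax();W.append(cv2.morphologyEx((l==k).astype(np.uint8),cv2.MORPH_CLOSE,np.ones((25,25)))>0)
    def cost(q):
        c=0
        for p,w in zip(ps,W):
            k=mask(p,m,q[0],q[1],q[2])>0;c-=(k&w).sum()/(k|w).sum()
        return c/len(ps)
    best=None
    for t in th0s:
        r=minimize(cost,[x,y,t],method="Nelder-Mead",options=dict(initial_simplex=[[x,y,t],[x+.006,y,t],[x,y+.006,t],[x,y,t+.2]],maxfev=120))
        if best is None or r.fun<best.fun:best=r
    return best
E
cat > run1.py <<'E'
from fit import *
pt,ps=imaging.snapshot("top"),imaging.snapshot("side")
F=[fg(pt),fg(ps)]
for m,uv,th in[("pinion",(457,188),[0]),("stub",(389,233),[0]),("hex",(341,231),[0,.26,.52,.78]),("bearing",(391,172),[0,.5,1,1.5,2,2.5])]:
    x,y,_=ray(pt,*uv,.02)
    for nm,c in(("top",[0]),("side",[1]),("both",[0,1])):
        r=fit([[pt,ps][i] for i in c],[F[i] for i in c],m,x,y,th);print(m,nm,np.round(r.x,4),round(-r.fun,3))
g=cv2.cvtColor(pt["img"],cv2.COLOR_BGR2GRAY)
for n,uv in(("bearA",(281,135)),("bearB",(391,172)),("bearC",(409,285))):
    b=(cv2.medianBlur(g,101).astype(int)-g>15).astype(np.uint8);n_,l=cv2.connectedComponents(b);k=l[uv[1]-3:uv[1]+4,uv[0]-3:uv[0]+4].max()
    vv,uu=np.nonzero(l==k);print(n,cv2.minAreaRect(np.c_[uu,vv].astype(np.float32)))
# nests: rectified at z=.015, 0.5mm/px
x0,x1,y0,y1=.25,.58,.1,.45;s=.0005;Z=.015
src=np.float32([proj(pt,[x,y,Z]) for x,y in((x0,y0),(x1,y0),(x1,y1),(x0,y1))]);W=int((x1-x0)/s);H=int((y1-y0)/s)
A=cv2.getPerspectiveTransform(src,np.float32([[0,0],[W,0],[W,H],[0,H]]));w=cv2.warpPerspective(g,A,(W,H),flags=cv2.INTER_CUBIC)
b=(w>75).astype(np.uint8);cs,h=cv2.findContours(b,cv2.RETR_CCOMP,cv2.CHAIN_APPROX_NONE)
for i,c in enumerate(cs):
    if h[0][i][3]>=0 and 1500<cv2.contourArea(c)*s*s*1e6<9000:
        mr=cv2.minAreaRect(c);mo=cv2.moments(c)
        print("nest",np.round([x0+mo["m10"]/mo["m00"]*s,y0+mo["m01"]/mo["m00"]*s],4),"area",round(cv2.contourArea(c)*.25),"rect",np.round(np.array(mr[0])*s+[x0,y0],4),np.round(np.array(mr[1])*.5,1),round(mr[2],1))
cv2.imwrite("pics/rect.png",w)
# zoom overlays
def crop(p,m=None,q=None):pass
E
python3 run1.py
python3 - <<'E'
import cv2,numpy as np
a=cv2.imread("pics/top0.png");b=cv2.imread("pics/side0.png")
t=[cv2.resize(a[v-25:v+25,u-25:u+25],(260,260),interpolation=cv2.INTER_CUBIC) for u,v in((457,188),(391,172),(341,231))]
t2=[cv2.resize(b[v-25:v+25,u-25:u+25],(260,260),interpolation=cv2.INTER_CUBIC) for u,v in((438,284),(401,238),(324,230))]
cv2.imwrite("pics/crops.png",np.vstack([np.hstack(t),np.hstack(t2)]))
E
```

```text
pinion top [ 0.5847 -0.3386 -0.1084] 0.069
pinion side [ 0.6    -0.3292 -0.2662] 0.079
pinion both [ 0.5833 -0.3322  0.1889] 0.074
stub top [ 0.4736 -0.1772  0.1318] 0.391
stub side [ 0.4686 -0.1767  0.0563] 0.338
stub both [ 0.4712 -0.1746  0.1353] 0.365
hex top [ 0.4709 -0.0509  0.6367] 0.275
hex side [ 0.4713 -0.0579  0.5786] 0.348
hex both [ 0.4715 -0.0574  0.521 ] 0.312
bearing top [ 0.6198 -0.1854  0.5771] 0.931
bearing side [ 0.618  -0.1864  0.5503] 0.957
bearing both [ 0.6184 -0.1863  0.5733] 0.925
bearA ((282.24615478515625, 132.46922302246094), (39.7307243347168, 15.874749183654785), 37.87498474121094)
bearB ((391.8461608886719, 170.76922607421875), (27.735010147094727, 12.203404426574707), 56.30992889404297)
bearC ((410.6769104003906, 282.68463134765625), (42.04777145385742, 16.124515533447266), 60.2551155090332)
nest [0.5263 0.3263] area 5282 rect [0.5261 0.3264] [82.  82.4] 45.0
nest [0.4277 0.2938] area 2839 rect [0.4276 0.2939] [60.1 60.5] 45.0
nest [0.4604 0.1952] area 3380 rect [0.4602 0.1951] [89.  39.5] 18.4
nest [0.4704 0.1597] area 2889 rect [0.4671 0.1745] [103.3  60.2] 18.3
```

View pics/crops.png

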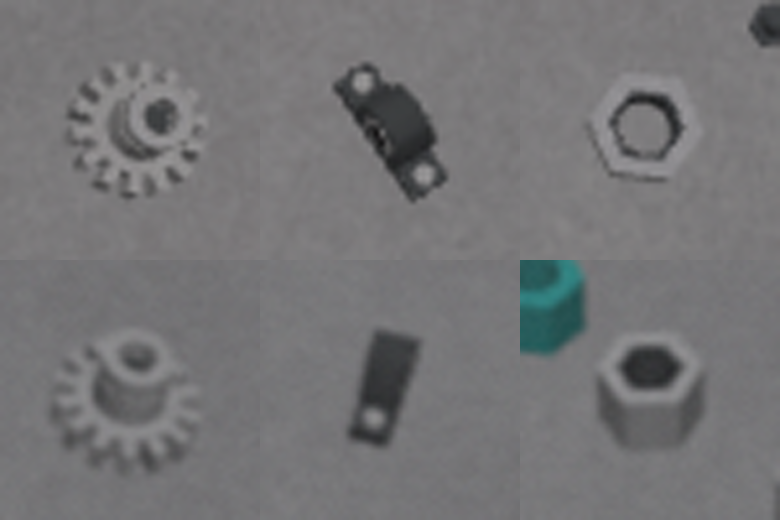

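```bash
cat > run2.py <<'E'
from fit import *
pt,ps=imaging.snapshot("top"),imaging.snapshot("side")
P=[pt,ps]
G=[cv2.GaussianBlur(cv2.resize(cv2.cvtColor(p["img"],cv2.COLOR_BGR2GRAY),None,fx=S,fy=S,interpolation=cv2.INTER_CUBIC),(0,0),3).astype(np.float32) for p in P]
E=[np.hypot(cv2.Sobel(g,5,1,0),cv2.Sobel(g,5,0,1)) for g in G]
# top: outline of the top face / disc; score = mean gradient on projected closed curves
C={"pinion":[(poly(80,.016),.046),(poly(80,.008),.046)],"stub":[(poly(80,.012),.07),(poly(80,.022),.01)],"hex":[(None,.036)],
   "flange":[(poly(80,.030),.016),(poly(80,.016),.046),(poly(80,.011),.046)]}
hx=poly(6,.02656);hexc=np.vstack([np.linspace(hx[i],hx[(i+1)%6],15,endpoint=False) for i in range(6)])
def sc(idx,m,q):
    c,s=np.cos(q[2]),np.sin(q[2]);R=np.array([[c,-s],[s,c]]);o=0
    for i in idx:
        for cv,z in C[m]:
            cc=hexc if cv is None else cv
            uv=np.array([proj(P[i],[*(R@v+q[:2]),z]) for v in cc]);uv=((uv+.5)*S-.5).astype(np.float32)
            o+=cv2.remap(E[i],uv[:,:1],uv[:,1:],cv2.INTER_LINEAR).mean()
    return -o
for m,uv,z,th in[("pinion",(458.3,188),.016,[0]),("stub",(389,233),.04,[0]),("hex",(340,230.4),.036,[.3,.52,.75]),("flange",(339,176),.02,[0])]:
    x,y,_=ray(pt,*uv,z);print(m,"init",np.round([x,y],4))
    for idx in([0],[1],[0,1]):
        best=None
        for dx in(-.005,0,.005):
          for dy in(-.005,0,.005):
            for t in th:
              a=[x+dx,y+dy,t];r=minimize(lambda q:sc(idx,m,q),a,method="Nelder-Mead",options=dict(initial_simplex=[a,[a[0]+.003,a[1],t],[a[0],a[1]+.003,t],[a[0],a[1],t+.1]],maxfev=60))
              if best is None or r.fun<best.fun:best=r
        print(m,idx,np.round(best.x,4),round(best.fun,1))
E
time python3 run2.py
```

```text
pinion init [ 0.5787 -0.3498]
pinion [0] [ 0.5812 -0.3504  0.0731] -81.3
pinion [1] [ 0.579  -0.3508 -0.0508] -60.1
pinion [0, 1] [ 0.5801 -0.3506  0.0533] -134.7
stub init [ 0.4655 -0.1727]
stub [0] [ 0.4709 -0.1765  0.0189] -45.7
stub [1] [ 0.4692 -0.1765  0.1593] -51.3
stub [0, 1] [ 0.4701 -0.1766  0.0309] -95.4
hex init [ 0.4712 -0.0571]
hex [0] [ 0.4656 -0.0507  0.3576] -26.2
hex [1] [ 0.4623 -0.0631  0.5932] -29.1
hex [0, 1] [ 0.4637 -0.0603  0.3869] -50.8
flange init [ 0.6055 -0.0558]
flange [0] [ 0.6064 -0.0551 -0.1533] -99.7
flange [1] [ 0.6036 -0.0561  0.0655] -59.6
flange [0, 1] [ 0.6061 -0.0551  0.2311] -151.8
real	0m15.239s
user	0m15.172s
sys	0m0.160s
```

```bash
cat > plan.py <<'E'
import sys; from h import *
from scipy.spatial.transform import Rotation as Ro
def pose():
    s=read_state();R=Ro.from_rotvec(s["eef_rot"]).as_matrix();return np.array(s["position"]),np.degrees(np.arctan2(R[1,1],R[0,1])),s
def plan(wps,vmax=30):
    p,psi,s=pose();print("t",round(float(s["time"]),2),"at",np.round(p,4),"psi",round(psi,1),"w",round(float(s["width"]),3),"F",np.round(s["ft_force"],1))
    for w in wps:
        t=np.array(w[:3]);n=int(max(1,np.ceil(np.linalg.norm(t-p)*1000/(w[4] if len(w)>4 else vmax)),np.ceil(abs(w[3]-psi)/7)))
        dps=round(-(w[3]-psi)/n,1);rows=[];p0=p.copy()
        for i in range(n):
            d=(p0+(t-p0)*(i+1)/n-p)*1000;a=np.radians(psi);y=np.array([np.cos(a),np.sin(a),0]);x=np.cross(y,[0,0,-1])
            r=np.round([d@x,d@y,-d[2]],0 if i<n-1 else 1);rows.append([*r.tolist(),dps])
            p=p+(x*r[0]+y*r[1]-np.array([0,0,r[2]]))/1000;psi-=dps
        print(w,n)
        for i in range(0,n,8):print("  ",[float(f"{v:g}") if v%1 else int(v) for r in rows[i:i+8] for v in r])
E
python3 - <<'E'
from plan import *
plan([(.58,-.3505,.15,69.),(.58,-.3505,.021,69.,20)],35)
E
```

```text
t 1.3 at [0.2224 0.5841 0.2313] psi 69.2 w 1.0 F [0.2 0.6 0.5]
(0.58, -0.3505, 0.15, 69.0) 29
   [-23, -26, 3, 0, -23, -25, 3, 0, -23, -26, 2, 0, -23, -26, 3, 0, -23, -26, 3, 0, -23, -25, 3, 0, -23, -26, 3, 0, -23, -26, 2, 0]
   [-23, -26, 3, 0, -23, -25, 3, 0, -23, -26, 3, 0, -23, -26, 3, 0, -23, -25, 2, 0, -23, -26, 3, 0, -23, -26, 3, 0, -23, -26, 3, 0]
   [-23, -25, 3, 0, -23, -26, 2, 0, -23, -26, 3, 0, -23, -26, 3, 0, -23, -25, 3, 0, -23, -26, 3, 0, -23, -26, 2, 0, -23, -26, 3, 0]
   [-23, -25, 3, 0, -23, -26, 3, 0, -23, -26, 3, 0, -23, -25, 2, 0, -22.8, -26.2, 3.3, 0]
(0.58, -0.3505, 0.021, 69.0, 20) 7
   [0, 0, 18, 0, 0, 0, 19, 0, 0, 0, 18, 0, 0, 0, 19, 0, 0, 0, 18, 0, 0, 0, 19, 0, 0, 0, 18, 0]
```

Emit:
apply_moves --targets '[-23,-26,3,0,-23,-25,3,0,-23,-26,2,0,-23,-26,3,0,-23,-26,3,0,-23,-25,3,0,-23,-26,3,0,-23,-26,2,0]' --jaw 0 --grip_force 50

```text
time: 1.97
position: [0.3212, 0.3246, 0.2091]
eef_rot: [0.567, 3.09, 0.0]
ft_force: [0.7, 0.5, 0.9]
width: 1.003
```

Emit:
apply_moves --targets '[-23,-26,3,0,-23,-25,3,0,-23,-26,3,0,-23,-26,3,0,-23,-25,2,0,-23,-26,3,0,-23,-26,3,0,-23,-26,3,0]'

```text
time: 2.63
position: [0.4201, 0.0664, 0.1866]
eef_rot: [0.568, 3.088, 0.0]
ft_force: [0.7, 0.0, -0.5]
width: 1.004
```

Emit:
apply_moves --targets '[-23,-25,3,0,-23,-26,2,0,-23,-26,3,0,-23,-26,3,0,-23,-25,3,0,-23,-26,3,0,-23,-26,2,0,-23,-26,3,0]'

```text
time: 3.3
position: [0.5188, -0.1917, 0.1644]
eef_rot: [0.569, 3.089, -0.0]
ft_force: [0.8, 0.9, -0.1]
width: 1.004
```

Emit:
apply_moves --targets '[-23,-25,3,0,-23,-26,3,0,-23,-26,3,0,-23,-25,2,0,-23,-26,3,0,0,0,0,0]'

```text
time: 3.8
position: [0.5808, -0.3556, 0.1489]
eef_rot: [0.574, 3.089, -0.003]
ft_force: [-0.9, 1.2, -0.3]
width: 1.003
```

```bash
python3 - <<'E'
from plan import *
plan([(.58,-.3505,.15,69.),(.58,-.3505,.021,69.,20)],35)
E
```

```text
t 3.8 at [ 0.5808 -0.3556  0.1489] psi 68.9 w 1.003 F [-0.9  1.2 -0.3]
(0.58, -0.3505, 0.15, 69.0) 1
   [2.6, 4.5, -1.1, -0.1]
(0.58, -0.3505, 0.021, 69.0, 20) 7
   [0, 0, 18, 0, 0, 0, 19, 0, 0, 0, 18, 0, 0, 0, 19, 0, 0, 0, 18, 0, 0, 0, 19, 0, 0, 0, 18, 0]
```

Emit:
apply_moves --targets '[0,0,20,0,0,0,20,0,0,0,20,0,0,0,10,0,0,0,0,0]'

```text
time: 4.22
position: [0.5784, -0.3488, 0.0767]
eef_rot: [-0.567, -3.084, -0.004]
ft_force: [-1.3, 0.0, -0.3]
width: 1.001
```

```bash
python3 - <<'E'
from plan import *
plan([(.58,-.3505,.07,69.),(.58,-.3505,.021,69.,20)],35)
E
```

```text
t 4.22 at [ 0.5784 -0.3488  0.0767] psi 69.2 w 1.001 F [-1.3  0.  -0.3]
(0.58, -0.3505, 0.07, 69.0) 1
   [-2.1, -1.1, 6.7, 0.2]
(0.58, -0.3505, 0.021, 69.0, 20) 3
   [0, 0, 16, 0, 0, 0, 17, 0, 0, 0, 16, 0]
```

Emit:
apply_moves --targets '[0,0,20,0,0,0,20,0,0,0,12,0,0,0,6,0,0,0,0,0,0,0,0,0]'

```text
time: 4.72
position: [0.5807, -0.3507, 0.0231]
eef_rot: [0.568, 3.089, -0.001]
ft_force: [-1.1, -0.9, 0.1]
width: 0.998
```

Emit:
apply_moves --targets '[0,0,0,0,0,0,0,0,0,0,0,0,0,0,0,0,0,0,0,0,0,0,0,0,0,0,0,0,0,0,0,0]' --jaw 1

```text
time: 5.38
position: [0.5809, -0.3505, 0.0233]
eef_rot: [0.568, 3.089, 0.0]
ft_force: [-0.7, 1.4, 4.9]
width: 0.351
```

```bash
python3 - <<'E'
from plan import *
plan([(.58,-.3505,.13,69.),(.5263,.3263,.15,69.)],35)
cv2.imwrite("pics/g1.png",cv2.resize(imaging.snapshot("side")["img"][200:340,360:520],None,fx=4,fy=4))
E
```

```text
t 5.38 at [ 0.5809 -0.3505  0.0233] psi 69.2 w 0.351 F [-0.7  1.4  4.9]
(0.58, -0.3505, 0.13, 69.0) 4
   [0, 0, -27, 0, 0, 0, -26, 0, 1, 0, -27, 0, -0.2, -0.3, -26.7, 0]
(0.5263, 0.3263, 0.15, 69.0) 20
   [15, 31, -1, 0, 14, 30, -1, 0, 15, 31, -1, 0, 14, 31, -1, 0, 15, 30, -1, 0, 14, 31, -1, 0, 15, 31, -1, 0, 14, 30, -1, 0]
   [15, 31, -1, 0, 15, 31, -1, 0, 14, 30, -1, 0, 15, 31, -1, 0, 14, 31, -1, 0, 15, 30, -1, 0, 14, 31, -1, 0, 15, 31, -1, 0]
   [14, 30, -1, 0, 15, 31, -1, 0, 15, 31, -1, 0, 14.1, 30.4, -1, 0]
```

View pics/g1.png

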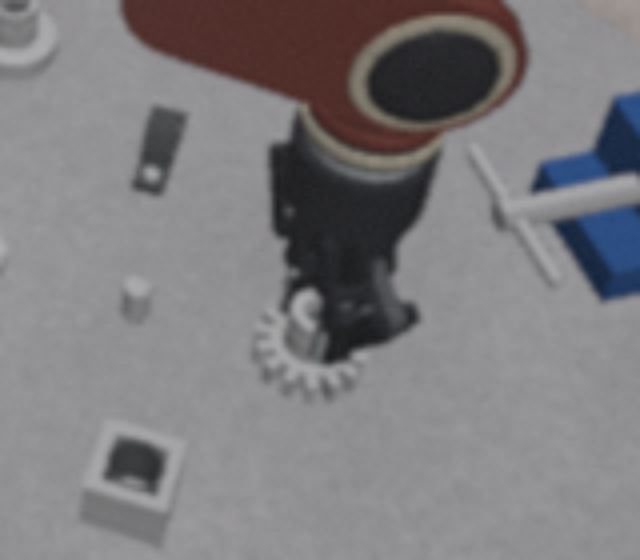

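The side crop shows the fingers closed on the pinion hub at about (305,325), above the gear. The opening of 0.35 is about 30 mm, which matches the 32 mm hub.

Emit:
apply_moves --targets '[0,0,-15,0,0,0,-27,0,0,0,-27,0,0,0,-27,0,0,0,-10,0]'

```text
time: 5.85
position: [0.5815, -0.3517, 0.1327]
eef_rot: [0.567, 3.085, -0.005]
ft_force: [1.2, -0.6, -2.7]
width: 0.355
```

Emit:
apply_moves --targets '[8,16,-1,0,15,30,-1,0,15,31,-1,0,14,31,-1,0,15,30,-1,0,14,31,-1,0,15,31,-1,0,14,30,-1,0]'

```text
time: 6.52
position: [0.5577, -0.0945, 0.1347]
eef_rot: [-0.568, -3.087, -0.0]
ft_force: [0.5, 0.2, -3.2]
width: 0.355
```

Emit:
apply_moves --targets '[15,31,-1,0,15,31,-1,0,14,30,-1,0,15,31,-1,0,14,31,-1,0,15,30,-1,0,14,31,-1,0,15,31,-1,0]'

```text
time: 7.18
position: [0.5362, 0.1763, 0.1429]
eef_rot: [-0.568, -3.088, 0.002]
ft_force: [-0.0, -0.4, -3.9]
width: 0.357
```

Emit:
apply_moves --targets '[14,30,-1,0,15,31,-1,0,15,31,-1,0,14,30,0,0,7,15,0,0,0,0,0,0,0,0,0,0,0,0,0,0]'

```text
time: 7.85
position: [0.5249, 0.3254, 0.1461]
eef_rot: [-0.568, -3.088, 0.003]
ft_force: [-0.0, -0.9, -4.6]
width: 0.354
```

```bash
python3 - <<'E'
from plan import *
plan([(.5263,.3263,.08,69.),(.5263,.3263,.0335,69.,20)],35)
E
```

```text
t 7.85 at [0.5249 0.3254 0.1461] psi 69.1 w 0.354 F [-0.  -0.9 -4.6]
(0.5263, 0.3263, 0.08, 69.0) 2
   [0, 1, 33, 0.1, -0.9, 0.4, 33.1, 0.1]
(0.5263, 0.3263, 0.0335, 69.0, 20) 3
   [0, 0, 15, 0, 0, 0, 16, 0, 0, 0, 15.5, 0]
```

Emit:
apply_moves --targets '[0,1,30,0,-1,0,30,0,0,0,25,0,0,0,15,0,0,0,8,0,0,0,4,0,0,0,1,0,0,0,0,0]'

```text
time: 8.52
position: [0.5277, 0.3268, 0.0354]
eef_rot: [0.569, 3.088, 0.001]
ft_force: [0.7, 0.3, -3.9]
width: 0.362
```

```bash
python3 - <<'E'
from plan import *
print(pose()[0],pose()[2]["ft_force"])
cv2.imwrite("pics/g2.png",cv2.resize(imaging.snapshot("side")["img"][90:220,200:340],None,fx=4,fy=4))
E
```

```text
[0.52772135 0.32682279 0.03537925] [ 0.72076665  0.27638971 -3.9160272 ]
```

View pics/g2.png

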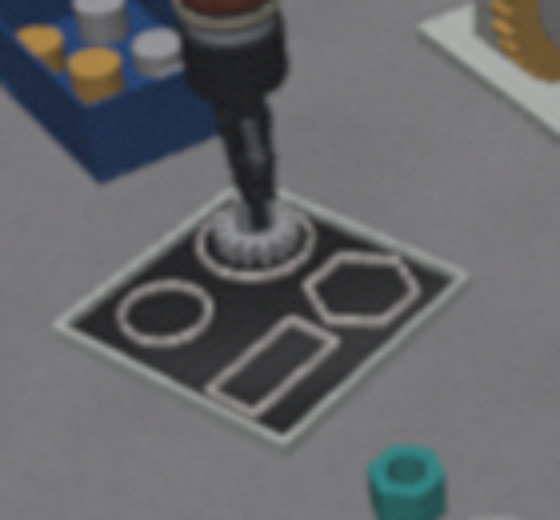

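The pinion hangs centred in the large nest ring (crop 255,238). I lower it 2 mm and release.

Emit:
apply_moves --targets '[0,0,1,0,0,0,1,0,0,0,0,0,0,0,0,0]'

```text
time: 8.9
position: [0.5269, 0.3271, 0.0327]
eef_rot: [0.568, 3.089, 0.0]
ft_force: [0.3, 0.0, -5.0]
width: 0.356
```

Emit:
apply_moves --targets '[0,0,0,0,0,0,0,0,0,0,0,0,0,0,0,0,0,0,0,0,0,0,0,0]' --jaw 0

```text
time: 9.4
position: [0.527, 0.327, 0.0326]
eef_rot: [0.568, 3.089, 0.0]
ft_force: [-0.5, -0.5, 0.5]
width: 1.001
```

Emit:
apply_moves --targets '[0,0,-10,0,0,0,-20,0,0,0,-30,0,0,0,-30,0,0,0,-25,0,0,0,0,0,0,0,0,0]'

```text
time: 9.98
position: [0.5283, 0.3276, 0.1507]
eef_rot: [0.567, 3.085, 0.005]
ft_force: [-0.1, 0.5, -0.0]
width: 0.997
```

```bash
python3 - <<'E'
from plan import *
plan([(.4712,-.0572,.14,60.),(.4712,-.0572,.009,60.,20)],35)
E
```

```text
t 9.98 at [0.5283 0.3276 0.1507] psi 69.2 w 0.997 F [-0.1  0.5 -0. ]
(0.4712, -0.0572, 0.14, 60.0) 12
   [-7, -32, 1, 0.8, -7, -31, 1, 0.8, -8, -32, 1, 0.8, -8, -31, 1, 0.8, -9, -31, 0, 0.8, -9, -31, 1, 0.8, -10, -31, 1, 0.8, -10, -31, 1, 0.8]
   [-10, -31, 1, 0.8, -11, -30, 1, 0.8, -12, -31, 1, 0.8, -11.3, -30, 0.7, 0.8]
(0.4712, -0.0572, 0.009, 60.0, 20) 7
   [0, 0, 19, -0.1, 0, 0, 18, -0.1, 0, 0, 19, -0.1, 0, 0, 19, -0.1, 0, 0, 19, -0.1, 0, 0, 18, -0.1, 0, 0, 19, -0.1]
```

Emit:
apply_moves --targets '[-7,-32,1,0.8,-7,-31,1,0.8,-8,-32,1,0.8,-8,-31,1,0.8,-9,-31,0,0.8,-9,-31,1,0.8,-10,-31,1,0.8,-10,-31,1,0.8]'

```text
time: 10.65
position: [0.4872, 0.0691, 0.1386]
eef_rot: [-0.74, -3.05, 0.001]
ft_force: [0.8, -0.4, -0.0]
width: 0.995
```

Emit:
apply_moves --targets '[-10,-31,1,0.8,-11,-30,1,0.8,-12,-31,1,0.8,-11,-30,1,0.8,0,0,0,0,0,0,0,0,0,0,0,0]'

```text
time: 11.23
position: [0.4687, -0.0573, 0.1352]
eef_rot: [-0.825, -3.029, -0.001]
ft_force: [0.5, 0.2, 0.3]
width: 1.002
```

```bash
python3 - <<'E'
from plan import *
plan([(.4712,-.0572,.07,60.),(.4712,-.0572,.009,60.,20)],35)
E
```

```text
t 11.23 at [ 0.4687 -0.0573  0.1352] psi 59.5 w 1.002 F [0.5 0.2 0.3]
(0.4712, -0.0572, 0.07, 60.0) 2
   [-1, 1, 33, -0.2, -1.1, 0.4, 32.2, -0.2]
(0.4712, -0.0572, 0.009, 60.0, 20) 4
   [0, 0, 15, 0, 0, 0, 16, 0, 0, 0, 15, 0, 0, 0, 15, 0]
```

Emit:
apply_moves --targets '[-1,1,33,0,-1,0,32,0,0,0,20,0,0,0,20,0,0,0,13,0,0,0,7,0,0,0,0,0,0,0,0,0]'

```text
time: 11.9
position: [0.4717, -0.0571, 0.0113]
eef_rot: [-0.823, -3.031, -0.0]
ft_force: [0.3, 0.4, 0.4]
width: 0.998
```

Emit:
apply_moves --targets '[0,0,0,0,0,0,0,0,0,0,0,0,0,0,0,0,0,0,0,0,0,0,0,0,0,0,0,0]' --jaw 1

```text
time: 12.48
position: [0.4729, -0.0581, 0.0129]
eef_rot: [0.825, 3.029, 0.001]
ft_force: [-0.3, 1.2, 5.9]
width: 0.534
```

```bash
python3 - <<'E'
from plan import *
plan([(.4712,-.0572,.13,60.),(.559,.2276,.14,60.)],35)
cv2.imwrite("pics/g3.png",cv2.resize(imaging.snapshot("side")["img"][180:280,270:400],None,fx=5,fy=5))
E
```

```text
t 12.48 at [ 0.4729 -0.0581  0.0129] psi 59.5 w 0.534 F [-0.3  1.2  5.9]
(0.4712, -0.0572, 0.13, 60.0) 4
   [0, 0, -29, -0.1, 1, 0, -30, -0.1, 0, 0, -29, -0.1, 1, -0.1, -29.1, -0.1]
(0.559, 0.2276, 0.14, 60.0) 9
   [7, 32, -1, 0, 8, 33, -1, 0, 7, 32, -1, 0, 8, 32, -1, 0, 7, 32, -2, 0, 7, 33, -1, 0, 8, 32, -1, 0, 7, 32, -1, 0]
   [7.7, 32.5, -1, 0]
```

View pics/g3.png

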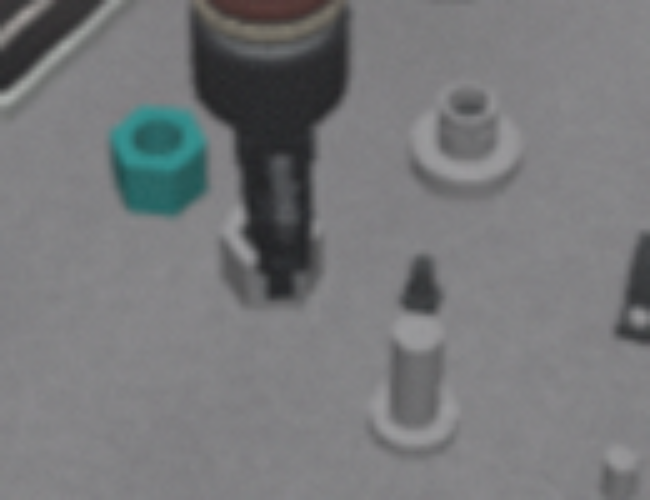

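The nut is held on its flats (crop 275,260). The opening of 0.534 is about 45 mm, which matches 46 mm. I carry it to the hex nest.

Emit:
apply_moves --targets '[0,0,-15,0,0,0,-25,0,0,0,-27,0,0,0,-27,0,0,0,-20,0,0,0,-5,0]'

```text
time: 13.03
position: [0.4735, -0.0586, 0.1341]
eef_rot: [0.823, 3.025, -0.0]
ft_force: [0.5, -0.5, -3.2]
width: 0.533
```

Emit:
apply_moves --targets '[4,16,-1,0,7,32,-1,0,7,32,-1,0,7,32,-1,0,7,32,-1,0,7,32,-1,0,7,32,-1,0,7,32,-1,0]'

```text
time: 13.7
position: [0.5466, 0.1772, 0.136]
eef_rot: [-0.824, -3.029, 0.003]
ft_force: [0.2, -1.1, -2.3]
width: 0.535
```

Emit:
apply_moves --targets '[7,32,0,0,7,18,0,0,0,0,0,0,0,0,0,0,0,0,0,0]'

```text
time: 14.12
position: [0.5598, 0.2253, 0.1365]
eef_rot: [-0.824, -3.029, 0.003]
ft_force: [0.2, -0.5, -2.5]
width: 0.536
```

```bash
python3 - <<'E'
from plan import *
plan([(.559,.2276,.08,59.5),(.559,.2276,.022,59.5,20)],35)
E
```

```text
t 14.12 at [0.5598 0.2253 0.1365] psi 59.6 w 0.536 F [ 0.2 -0.5 -2.5]
(0.559, 0.2276, 0.08, 59.5) 2
   [1, 1, 28, 0, 0.8, 0.6, 28.5, 0]
(0.559, 0.2276, 0.022, 59.5, 20) 3
   [0, 0, 19, 0, 0, 0, 20, 0, 0, 0, 19, 0]
```

Emit:
apply_moves --targets '[1,1,28,0,1,1,28,0,0,0,25,0,0,0,17,0,0,0,9,0,0,0,5,0,0,0,0,0,0,0,0,0]'

```text
time: 14.78
position: [0.5609, 0.2285, 0.0274]
eef_rot: [0.825, 3.03, 0.001]
ft_force: [0.3, -0.3, -1.6]
width: 0.537
```

Emit:
apply_moves --targets '[0,0,1,0,0,0,1,0,0,0,0,0,0,0,0,0]'

```text
time: 15.12
position: [0.5604, 0.229, 0.025]
eef_rot: [0.824, 3.031, 0.001]
ft_force: [-0.0, -0.9, -2.6]
width: 0.536
```

Emit:
apply_moves --targets '[0,0,1,0,0,0,1,0,0,0,0,0,0,0,0,0]'

```text
time: 15.45
position: [0.5599, 0.2288, 0.0221]
eef_rot: [-0.825, -3.031, 0.0]
ft_force: [0.3, -0.8, -3.0]
width: 0.532
```

Emit:
apply_moves --targets '[0,0,0,0,0,0,0,0,0,0,0,0,0,0,0,0,0,0,0,0,0,0,0,0]' --jaw 0

```text
time: 15.95
position: [0.5603, 0.2289, 0.0225]
eef_rot: [0.825, 3.031, 0.0]
ft_force: [0.0, 0.5, -0.1]
width: 1.001
```

Emit:
apply_moves --targets '[0,0,-10,0,0,0,-20,0,0,0,-30,0,0,0,-35,0,0,0,-30,0,0,0,0,0,0,0,0,0]'

```text
time: 16.53
position: [0.5621, 0.2294, 0.1515]
eef_rot: [0.823, 3.026, 0.005]
ft_force: [0.0, 0.1, -0.4]
width: 0.999
```

```bash
python3 - <<'E'
from plan import *
plan([(.4703,-.1765,.15,59.5),(.4703,-.1765,.032,59.5,20)],35)
p=imaging.snapshot("top")
cv2.imwrite("pics/g4.png",cv2.resize(p["img"][150:290,140:280],None,fx=4,fy=4))
E
```

```text
t 16.53 at [0.5621 0.2294 0.1515] psi 59.6 w 0.999 F [ 0.   0.1 -0.4]
(0.4703, -0.1765, 0.15, 59.5) 12
   [-11, -33, 0, 0, -10, -33, 0, 0, -11, -33, 0, 0, -10, -33, 0, 0, -11, -33, 1, 0, -10, -33, 0, 0, -11, -33, 0, 0, -10, -33, 0, 0]
   [-11, -33, 0, 0, -10, -33, 0, 0, -11, -33, 0, 0, -10.5, -33.4, 0.5, 0]
(0.4703, -0.1765, 0.032, 59.5, 20) 6
   [0, 0, 20, 0, 0, 0, 19, 0, 0, 0, 20, 0, 0, 0, 20, 0, 0, 0, 19, 0, 0, 0, 20, 0]
```

View pics/g4.png

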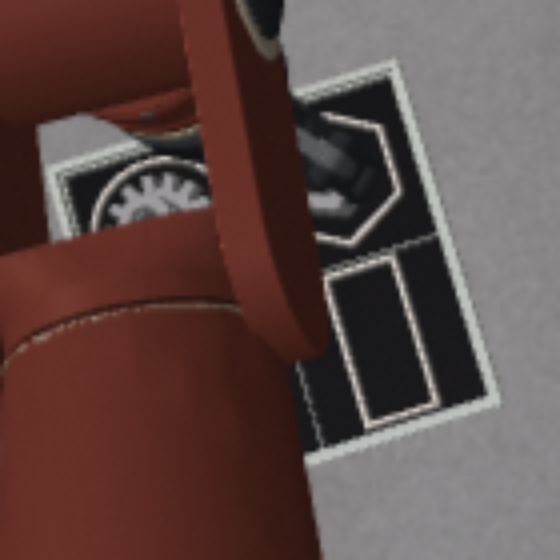

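The arm hides most of the tray in this view; the pinion (155,210) looks seated. I go to the stub shaft.

Emit:
apply_moves --targets '[-11,-33,0,0,-10,-33,0,0,-11,-33,0,0,-10,-33,0,0,-11,-33,1,0,-10,-33,0,0,-11,-33,0,0,-10,-33,0,0]'

```text
time: 17.25
position: [0.4969, -0.0426, 0.1444]
eef_rot: [-0.824, -3.028, 0.0]
ft_force: [1.3, -0.6, 0.2]
width: 1.001
```

Emit:
apply_moves --targets '[-11,-33,0,0,-10,-33,0,0,-11,-33,0,0,-10,-33,0,0,0,0,0,0,0,0,0,0,0,0,0,0]'

```text
time: 17.83
position: [0.4673, -0.1757, 0.1449]
eef_rot: [-0.825, -3.029, -0.002]
ft_force: [1.4, 0.1, -0.3]
width: 1.001
```

```bash
python3 - <<'E'
from plan import *
plan([(.4703,-.1765,.1,59.5),(.4703,-.1765,.032,59.5,20)],35)
E
```

```text
t 17.83 at [ 0.4673 -0.1757  0.1449] psi 59.5 w 1.001 F [ 1.4  0.1 -0.3]
(0.4703, -0.1765, 0.1, 59.5) 2
   [-1, 0, 22, 0, -2, 0.9, 22.9, 0]
(0.4703, -0.1765, 0.032, 59.5, 20) 4
   [0, 0, 17, 0, 0, 0, 17, 0, 0, 0, 17, 0, 0, 0, 17, 0]
```

Emit:
apply_moves --targets '[-2,1,22,0,-1,0,22,0,0,0,20,0,0,0,20,0,0,0,18,0,0,0,10,0,0,0,0,0,0,0,0,0]'

```text
time: 18.5
position: [0.471, -0.176, 0.0339]
eef_rot: [-0.822, -3.031, -0.001]
ft_force: [0.3, 0.2, 0.6]
width: 0.999
```

Emit:
apply_moves --targets '[0,0,0,0,0,0,0,0,0,0,0,0,0,0,0,0,0,0,0,0,0,0,0,0,0,0,0,0,0,0,0,0]' --jaw 1

```text
time: 19.17
position: [0.4717, -0.1772, 0.035]
eef_rot: [0.825, 3.03, 0.0]
ft_force: [-0.6, 1.6, 6.0]
width: 0.264
```

```bash
python3 - <<'E'
from plan import *
plan([(.4703,-.1765,.14,59.5),(.4277,.2938,.14,59.5)],35)
cv2.imwrite("pics/g5.png",cv2.resize(imaging.snapshot("side")["img"][200:290,300:420],None,fx=5,fy=5))
E
```

```text
t 19.17 at [ 0.4717 -0.1772  0.035 ] psi 59.6 w 0.264 F [-0.6  1.6  6. ]
(0.4703, -0.1765, 0.14, 59.5) 3
   [1, 0, -35, 0, 0, 0, -35, 0, 0.5, -0.1, -35, 0]
(0.4277, 0.2938, 0.14, 59.5) 14
   [20, 27, 0, 0, 19, 28, 0, 0, 20, 27, 0, 0, 20, 28, 0, 0, 19, 27, 0, 0, 20, 28, 0, 0, 20, 27, 0, 0, 19, 27, 0, 0]
   [20, 28, 0, 0, 19, 27, 0, 0, 20, 28, 0, 0, 20, 27, 0, 0, 19, 27, 0, 0, 20.1, 27.9, 0, 0]
```

View pics/g5.png

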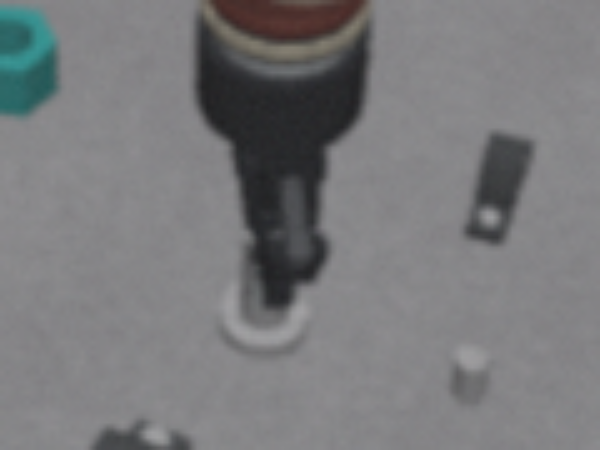

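The shaft stem is held (crop 265,290), and 0.264 is about 22 mm. I carry it to the small nest.

Emit:
apply_moves --targets '[0,0,-15,0,0,0,-28,0,0,0,-30,0,0,0,-25,0,0,0,-7,0]'

```text
time: 19.63
position: [0.4726, -0.1782, 0.1426]
eef_rot: [0.824, 3.026, -0.003]
ft_force: [1.9, -1.1, -2.6]
width: 0.27
```

Emit:
apply_moves --targets '[10,14,0,0,19,28,0,0,20,27,0,0,20,28,0,0,19,27,0,0,20,28,0,0,20,27,0,0,19,27,0,0]'

```text
time: 20.3
position: [0.4468, 0.0764, 0.1367]
eef_rot: [-0.824, -3.028, 0.002]
ft_force: [0.8, 0.5, -4.0]
width: 0.265
```

Emit:
apply_moves --targets '[20,28,0,0,19,27,0,0,20,28,0,0,20,27,0,0,19,27,0,0,20,28,0,0,10,13,0,0,0,0,0,0]'

```text
time: 20.97
position: [0.4267, 0.2955, 0.1367]
eef_rot: [-0.818, -3.03, 0.002]
ft_force: [0.6, 0.0, -3.9]
width: 0.268
```

Emit:
apply_moves --targets '[0,0,0,0,0,0,0,0,0,0,0,0]'

```text
time: 21.22
position: [0.4283, 0.292, 0.1381]
eef_rot: [-0.826, -3.03, 0.003]
ft_force: [-0.1, -0.0, -3.7]
width: 0.27
```

```bash
python3 - <<'E'
from plan import *
plan([(.4277,.2938,.08,59.5),(.4277,.2938,.047,59.5,20)],35)
E
```

```text
t 21.22 at [0.4283 0.292  0.1381] psi 59.5 w 0.27 F [-0.1 -0.  -3.7]
(0.4277, 0.2938, 0.08, 59.5) 2
   [1, 1, 29, 0, 0.4, 0.2, 29.1, 0]
(0.4277, 0.2938, 0.047, 59.5, 20) 2
   [0, 0, 16, 0, 0, 0, 17, 0]
```

Floor contact is expected at TCP z of about 0.044.

Emit:
apply_moves --targets '[1,1,29,0,0,0,29,0,0,0,17,0,0,0,10,0,0,0,5,0,0,0,0,0,0,0,0,0,0,0,0,0]'

```text
time: 21.88
position: [0.4297, 0.2951, 0.0511]
eef_rot: [0.825, 3.029, 0.003]
ft_force: [0.4, 0.1, -4.1]
width: 0.264
```

```bash
python3 - <<'E'
from plan import *
print(pose()[0])
cv2.imwrite("pics/g6.png",cv2.resize(imaging.snapshot("side")["img"][90:220,200:340],None,fx=4,fy=4))
E
```

```text
[0.42967326 0.2951078  0.0510775 ]
```

View pics/g6.png

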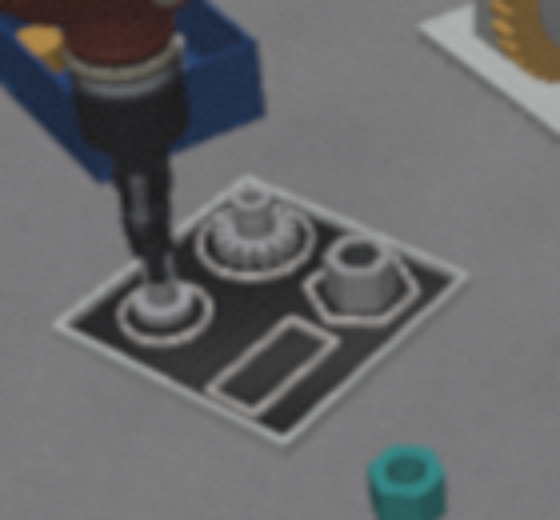

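The pinion (253,232) and hex nut (360,275) sit in their nests, and the shaft hovers centred over the small nest (160,302). I shift about 2 mm, lower it and release.

Emit:
apply_moves --targets '[1,-2,3,0,0,0,2,0,0,0,0,0,0,0,0,0]'

```text
time: 22.27
position: [0.4262, 0.2934, 0.0442]
eef_rot: [-0.825, -3.031, 0.0]
ft_force: [0.3, -0.4, -3.5]
width: 0.27
```

Emit:
apply_moves --targets '[0,0,1,0,0,0,0,0,0,0,0,0]'

```text
time: 22.52
position: [0.4265, 0.2936, 0.044]
eef_rot: [-0.825, -3.031, 0.0]
ft_force: [-2.6, -1.1, 3.3]
width: 0.269
```

Contact with the floor (force now upward). Release.

Emit:
apply_moves --targets '[0,0,0,0,0,0,0,0,0,0,0,0,0,0,0,0,0,0,0,0,0,0,0,0]' --jaw 0

```text
time: 23.02
position: [0.4265, 0.2935, 0.0434]
eef_rot: [0.825, 3.031, 0.0]
ft_force: [0.7, -0.3, 0.2]
width: 0.998
```

Emit:
apply_moves --targets '[0,0,-10,0,0,0,-20,0,0,0,-30,0,0,0,-35,0,0,0,-20,0,0,0,0,0,0,0,0,0]'

```text
time: 23.6
position: [0.4276, 0.294, 0.1609]
eef_rot: [0.824, 3.028, 0.005]
ft_force: [-0.6, -0.6, -0.7]
width: 1.0
```

```bash
python3 - <<'E'
from plan import *
plan([(.6187,-.186,.14,122.8),(.6187,-.186,.009,122.8,20)],34)
E
```

```text
t 23.6 at [0.4276 0.294  0.1609] psi 59.6 w 1.0 F [-0.6 -0.6 -0.7]
(0.6187, -0.186, 0.14, 122.8) 16
   [-26, -20, 1, -4, -24, -21, 2, -4, -22, -23, 1, -4, -21, -25, 1, -4, -19, -26, 2, -4, -17, -28, 1, -4, -15, -28, 1, -4, -14, -29, 1, -4]
   [-11, -31, 2, -4, -9, -31, 1, -4, -6, -31, 1, -4, -5, -32, 2, -4, -2, -33, 1, -4, 0, -32, 1, -4, 2, -32, 2, -4, 4.1, -32.1, 0.9, -4]
(0.6187, -0.186, 0.009, 122.8, 20) 7
   [0, 0, 19, 0.1, 0, 0, 18, 0.1, 0, 0, 19, 0.1, 0, 0, 19, 0.1, 0, 0, 19, 0.1, 0, 0, 18, 0.1, 0, 0, 19, 0.1]
```

Emit:
apply_moves --targets '[-26,-20,1,-4,-24,-21,2,-4,-22,-23,1,-4,-21,-25,1,-4,-19,-26,2,-4,-17,-28,1,-4,-15,-28,1,-4,-14,-29,1,-4]'

```text
time: 24.27
position: [0.5214, 0.0524, 0.1463]
eef_rot: [0.048, -3.138, -0.0]
ft_force: [1.1, -0.2, -0.4]
width: 0.999
```

Emit:
apply_moves --targets '[-11,-31,2,-4,-9,-31,1,-4,-6,-31,1,-4,-5,-32,2,-4,-2,-33,1,-4,0,-32,1,-4,2,-32,2,-4,4,-32,1,-4]'

```text
time: 24.93
position: [0.6166, -0.1875, 0.1348]
eef_rot: [0.911, -3.003, -0.004]
ft_force: [0.3, -0.2, 0.2]
width: 0.999
```

Emit:
apply_moves --targets '[0,0,0,0,0,0,0,0,0,0,0,0]'

```text
time: 25.18
position: [0.6165, -0.1857, 0.1355]
eef_rot: [0.905, -3.006, -0.004]
ft_force: [0.0, -0.2, -0.3]
width: 0.997
```

```bash
python3 - <<'E'
from plan import *
plan([(.6187,-.186,.07,122.8),(.6187,-.186,.009,122.8,20)],34)
E
```

```text
t 25.18 at [ 0.6165 -0.1857  0.1355] psi 123.5 w 0.997 F [ 0.  -0.2 -0.3]
(0.6187, -0.186, 0.07, 122.8) 2
   [-1, -1, 33, 0.4, -0.7, -0.4, 32.5, 0.4]
(0.6187, -0.186, 0.009, 122.8, 20) 4
   [0, 0, 15, 0, 0, 0, 16, 0, 0, 0, 15, 0, 0, 0, 15, 0]
```

Emit:
apply_moves --targets '[-1,-1,33,0.4,-1,0,32,0.4,0,0,20,0,0,0,20,0,0,0,13,0,0,0,7,0,0,0,0,0,0,0,0,0]'

```text
time: 25.85
position: [0.6201, -0.1858, 0.0129]
eef_rot: [-0.886, 3.013, -0.0]
ft_force: [-0.4, -0.2, 0.9]
width: 1.001
```

Emit:
apply_moves --targets '[0,0,0,0,0,0,0,0,0,0,0,0,0,0,0,0,0,0,0,0,0,0,0,0,0,0,0,0,0,0,0,0]' --jaw 1

```text
time: 26.52
position: [0.6203, -0.1864, 0.0129]
eef_rot: [-0.886, 3.013, -0.001]
ft_force: [0.8, 0.1, 2.8]
width: 0.224
```

```bash
python3 - <<'E'
from plan import *
plan([(.6187,-.186,.12,122.8),(.4603,.1951,.12,108.3)],34)
cv2.imwrite("pics/g7.png",cv2.resize(imaging.snapshot("side")["img"][180:280,330:460],None,fx=5,fy=5))
E
```

```text
t 26.52 at [ 0.6203 -0.1864  0.0129] psi 122.8 w 0.224 F [0.8 0.1 2.8]
(0.6187, -0.186, 0.12, 122.8) 4
   [0, 0, -27, 0, 1, 1, -27, 0, 0, 0, -26, 0, 0.1, 0.2, -27.1, 0]
(0.4603, 0.1951, 0.12, 108.3) 13
   [-6, 31, 0, 1.1, -5, 32, 0, 1.1, -4, 31, 0, 1.1, -4, 32, 0, 1.1, -3, 31, 0, 1.1, -3, 32, 0, 1.1, -2, 31, 0, 1.1, -1, 32, 0, 1.1]
   [-1, 32, 0, 1.1, 0, 32, 0, 1.1, 1, 31, 0, 1.1, 1, 32, 0, 1.1, 1.3, 31.8, 0, 1.1]
```

View pics/g7.png

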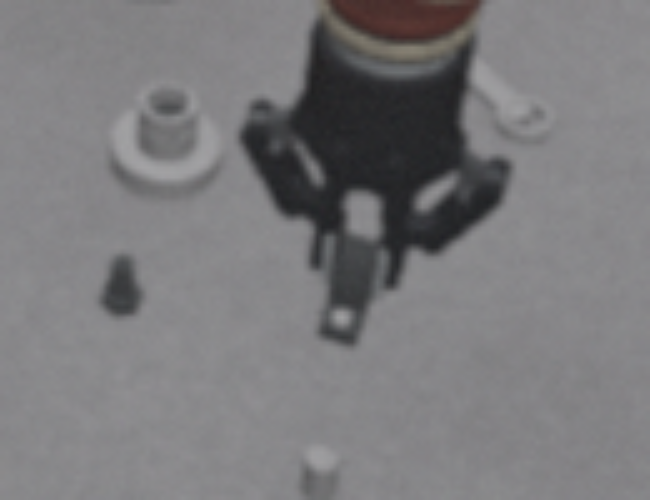

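The bearing is held across its flat faces (crop 352,270), and 0.224 is about 19 mm. I carry it to the slot nest.

Emit:
apply_moves --targets '[0,0,-15,0,0,0,-27,0,0,0,-30,0,0,0,-30,0,0,0,-8,0]'

```text
time: 26.98
position: [0.6224, -0.1872, 0.1285]
eef_rot: [-0.884, 3.008, -0.008]
ft_force: [1.9, -1.1, -0.6]
width: 0.22
```

Emit:
apply_moves --targets '[-3,16,0,0,-5,32,0,1.2,-5,32,0,1.2,-5,32,0,1.2,-4,31,0,1.2,-3,32,0,1.2,-2,31,0,1.2,-1,32,0,1.2]'

```text
time: 27.65
position: [0.5255, 0.0364, 0.121]
eef_rot: [0.66, -3.069, -0.001]
ft_force: [1.0, 0.7, -3.5]
width: 0.22
```

Emit:
apply_moves --targets '[-1,32,0,1.2,0,32,0,1.2,1,31,0,1.2,1,32,0,1.2,1,32,0,1.2,1,16,0,1.2,0,0,0,0,0,0,0,0]'

```text
time: 28.32
position: [0.4588, 0.197, 0.1212]
eef_rot: [0.472, -3.104, 0.001]
ft_force: [0.9, -0.1, -2.0]
width: 0.221
```

Emit:
apply_moves --targets '[0,0,0,0,0,0,0,0]'

```text
time: 28.48
position: [0.46, 0.1958, 0.1219]
eef_rot: [0.467, -3.106, 0.001]
ft_force: [-0.3, 0.1, -2.1]
width: 0.223
```

```bash
python3 - <<'E'
from plan import *
plan([(.4603,.1951,.06,108.3),(.4603,.1951,.025,108.3,20)],34)
E
```

```text
t 28.48 at [0.46   0.1958 0.1219] psi 107.1 w 0.223 F [-0.3  0.1 -2.1]
(0.4603, 0.1951, 0.06, 108.3) 2
   [0, 0, 31, -0.6, 0, -0.8, 30.9, -0.6]
(0.4603, 0.1951, 0.025, 108.3, 20) 2
   [0, 0, 17, 0, 0, 0, 18, 0]
```

Emit:
apply_moves --targets '[0,0,31,-0.6,0,-1,28,-0.6,0,0,18,0,0,0,10,0,0,0,6,0,0,0,0,0,0,0,0,0,0,0,0,0]'

```text
time: 29.15
position: [0.4616, 0.196, 0.0309]
eef_rot: [-0.5, 3.099, 0.0]
ft_force: [0.9, -0.7, -1.2]
width: 0.221
```

Emit:
apply_moves --targets '[0,0,2,0,0,0,0,0,0,0,0,0,0,0,0,0]'

```text
time: 29.48
position: [0.4604, 0.1959, 0.0277]
eef_rot: [-0.501, 3.101, 0.0]
ft_force: [-0.2, 0.0, -2.7]
width: 0.221
```

```bash
python3 - <<'E'
from plan import *
print(pose()[:2])
cv2.imwrite("pics/g8.png",cv2.resize(imaging.snapshot("side")["img"][90:220,200:340],None,fx=4,fy=4))
E
```

```text
(array([0.46043261, 0.1959183 , 0.02768659]), np.float64(108.36320073222582))
```

View pics/g8.png

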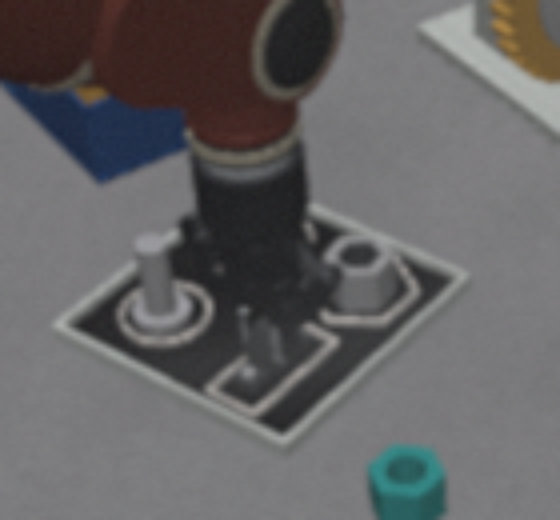

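The bearing hovers inside the slot outline (265,355), aligned with it. I lower it 5 mm, release and retreat towards the base side.

Emit:
apply_moves --targets '[0,0,2,0,0,0,1,0,0,0,1,0,0,0,1,0,0,0,0,0,0,0,0,0]'

```text
time: 30.03
position: [0.4601, 0.1958, 0.0222]
eef_rot: [0.501, -3.101, 0.0]
ft_force: [-0.4, -0.4, -2.6]
width: 0.223
```

Emit:
apply_moves --targets '[0,0,0,0,0,0,0,0]'

```text
time: 30.2
position: [0.4602, 0.1958, 0.0223]
eef_rot: [-0.501, 3.101, -0.0]
ft_force: [1.1, 0.2, -2.5]
width: 0.223
```

Emit:
apply_moves --targets '[0,0,0,0,0,0,0,0,0,0,0,0,0,0,0,0,0,0,0,0,0,0,0,0]' --jaw 0

```text
time: 30.7
position: [0.4604, 0.1958, 0.0225]
eef_rot: [-0.501, 3.101, 0.0]
ft_force: [0.1, -0.1, -0.1]
width: 1.001
```

Emit:
apply_moves --targets '[0,0,-10,0,0,0,-20,0,0,0,-30,0,0,0,-35,0,0,0,-35,0,0,0,-30,0,0,0,-15,0,0,0,0,0]'

```text
time: 31.37
position: [0.4629, 0.1966, 0.2037]
eef_rot: [-0.5, 3.091, 0.002]
ft_force: [0.3, -0.3, 0.8]
width: 0.999
```

Emit:
apply_moves --targets '[13,-28,0,0,13,-28,0,0,13,-28,0,0,13,-28,0,0,13,-28,0,0,13,-28,0,0,13,-28,0,0,13,-28,0,0]'

```text
time: 32.03
position: [0.4309, -0.0507, 0.1961]
eef_rot: [0.501, -3.1, -0.001]
ft_force: [0.6, -0.4, 0.3]
width: 0.998
```

Emit:
apply_moves --targets '[13,-28,0,0,13,-28,0,0,13,-28,0,0,13,-28,0,0,13,-28,0,0,13,-28,0,0,13,-28,0,0,13,-28,0,0]'

```text
time: 32.7
position: [0.4028, -0.2959, 0.196]
eef_rot: [0.5, -3.1, -0.003]
ft_force: [1.8, -0.5, 0.6]
width: 1.0
```

```bash
python3 - <<'E'
from h import *
a=imaging.snapshot("top");b=imaging.snapshot("side")
cv2.imwrite("pics/end.png",np.hstack([cv2.resize(a["img"][155:285,145:275],(400,400),interpolation=cv2.INTER_CUBIC),cv2.resize(b["img"][100:220,205:325],(400,400),interpolation=cv2.INTER_CUBIC)]))
old=cv2.imread("pics/top0.png")
for n,p,o in(("top",a,"pics/top0.png"),("side",b,"pics/side0.png")):
    A=cv2.imread(o)
    for k,X in(("flange",(.606,-.0555,.02)),("square",(.48,-.35,.02) )):
        u,v=(proj(p,X) if k=="flange" else ((465,246) if n=="top" else (392,320)));u,v=int(u),int(v)
        print(n,k,(u,v),np.abs(A[v-18:v+18,u-18:u+18].astype(int)-p["img"][v-18:v+18,u-18:u+18]).mean().round(1))
# projected checks
for nm,c,t in(("pinion",(.5263,.3263),.055),("stub",(.4277,.2938),.079),("hex",(.559,.2276),.045),("bearing",(.4603,.1951),.046)):
    u=(proj(a,[*c,t])-[145,155])*400/130;w=(proj(b,[*c,t])-[205,100])*400/120;print(nm,"expected top-centre px",u.round(),(w+[400,0]).round())
E
```

```text
top flange (338, 175) 5.2
top square (465, 246) 28.3
side flange (363, 206) 49.5
side square (392, 320) 22.9
pinion expected top-centre px [ 95. 154.] [591. 128.]
stub expected top-centre px [123. 285.] [510. 166.]
hex expected top-centre px [230. 115.] [682. 177.]
bearing expected top-centre px [269. 243.] [607. 240.]
```

View pics/end.png

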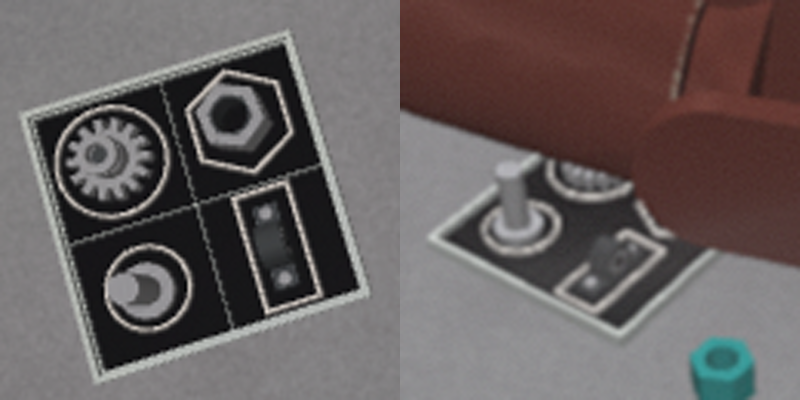

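All four parts stand in their nests, with their tops within 1–2 px of the predicted positions for upright parts. Handing in.

```bash
python3 -c "
from rig import ticket;print(ticket.finish_job())"
```

```text
the job is handed in; nothing more can be done
None
```

I placed the pinion, stub shaft, steel hexagon nut and smallest pillow-block bearing in their own nests and handed the job in at about 33 s. The hand-in reports no verdict.

- **Parts:** In the last top view all four sit inside their rims, upright. By eye their tops are close to the pixels predicted for upright parts at the nest centres. The gripper was empty, open and clear. The last side view confirmed only the shaft and bearing, because the arm hid most of the pinion and all of the hexagon nut. An earlier side view showed both of those seated.
- **Smooth flange:** The top view shows hardly any change from the start (mean difference 5 grey levels). The side comparison was hidden by the arm (49.5).
- **Square nut:** My before/after comparison read high in both views (28 and 23). I put that down to the arm at its parking spot and did not confirm it with a clear view. The tool never came near the nut except while gripping the pinion next to it, and the nut stood clear of the gripper in the picture then.
- **Hexagon nut pose:** The automatic fits for it disagreed, so I used the pixel estimate from an enlarged crop. The grasp confirmed it, closing at about 45 mm on the 46 mm flats.

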